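# Fit the bar to the cam press and hold the glue-up at full cam lift

### The arm

A 6-joint arm with a two-finger parallel gripper is mounted at the origin on the work surface. World frame = base frame: x ahead of the robot, y to its left, z up, the work surface at z = 0. Lengths are in m, angles in rad, forces in N, time in s.
With the tool pointing down it reaches from about 0.3 to 0.775 m from the base axis. Payload 14.6 kg.
Tool frame: the origin (TCP) lies on the centre line of the jaws, within the pads' length; the fingertips stand 11 mm ahead of it and the grasp point (between the pads) lies 8 mm behind it; y points along the fingers, x is the direction in which the jaws open and shut, and the axes are right-handed (so a half turn about y gives the same grasp; the last joint's range is limited). The gripper opens to 94 mm and grips with 3 to 60 N. Pads are 16 mm wide; open, the fingers measure 119 mm over their backs; the gripper's body (75 mm by 177 mm) begins 78 mm behind the grasp point.
Start: joints at [-1.273, 0.3, 1.521, -0, 1.321, -0.067], TCP at [0.196, -0.514, 0.216] pointing down, gripper open.
Joint ranges: [-3.03, 3.03], [-0.79, 2.21], [0.23, 2.52], [-1.04, 4.18], [0, 3.07], [-2.55, 2.55]. Speed limits (rad/s): [2.22, 2.22, 2.57, 3.14, 3.14, 3.14].

### API

Orientations are given as [roll, pitch, yaw] about the fixed x, y, z axes, in that order (R = Rz(yaw) Ry(pitch) Rx(roll)).
In Python, from station import ctrl, imaging gives the robot as it stands. The module is installed in compiled form; this text tells all that it offers.
- The arm moves only by the tool apply_moves, never from a script. Its argument "deltas" is a list of rows, each an object with "dp": the shift along the tool's x, y, z in m, a list of three; "roll": the turn about the tool's y in rad; "grip": the closure, from -1 (fully open) to 1 (shut). In form: [{"dp": [tx, ty, tz], "roll": roll, "grip": grip}, ...]. A call has 1 to 10 rows; each row shifts and turns the commanded pose from where the row before left it, along the tool's axes as they then stand; what a row does not reach is not made up. A row lasts 1/8 s, in which the tool goes at most 62.5 mm and 10.7 degrees, less where a joint would pass 70% of its speed; a pose out of reach is approached as far as the arm can. A call with a gripper value outside its range is refused whole. The fingers move at their own pace and stop on an object; "newtons" is the grip in N (left out, the last holds). Time passes only in rows, so rows that do not move let the fingers close. It gives the time, the measured TCP pose, the force and the opening at its end, in the units of the state.
- ctrl.get_obs(): the state, without advancing time (a new reading comes with each control period).
- imaging.camera(name): name is "side" or "top" or "wrist"; returns the picture (384x512x3 uint8, blue, green, red); there is no depth.
- imaging.camera_info(name): a dict with "K" (3x3 intrinsics, pixels), "D" ([k1, k2, p1, p2, k3] as OpenCV has them; the pictures are not rectified), "world_from_camera" (4x4, takes a point from camera to world coordinates). Camera axes: x right, y down, z forward; pixel columns grow to the right and rows downward; lengths in m; the calibration is good to about 2 mm. A picture is of the moment at which its call begins: read the wrist's pose just before it. camera_info takes no time and is no camera call; for the wrist camera it gives the pose at the moment of the call.
- ctrl.hand_in(): hands the job in, once; it reports no verdict.
The state is a dict: "time_s": time; "qpos": joint angles; "joint_vel": joint speeds; "tau": joint torques, N m; "ee_pos": TCP position; "eef_rot": TCP orientation; "force": force on the tool from outside, world axes, zero at the start; "moment": the same for the moment, N m; "grip_width": finger opening in m.
Only numpy, scipy, OpenCV 4.12 (cv2) and the standard library are available. Lean on these libraries where they do the work, as an engineer would, in place of code of your own. Each camera call takes 0.05 s, during which the arm holds its last target. There are 200 camera calls.

### The job

The orange block has just been glued to its pine plank and lies ready in the green cam press. Take the red-handled steel bar out of the wooden tool block and push its plain end down through the hole in the press's hub until the collar sits on the hub, then pull the bar over towards the front of the press until the cam is at its highest lift (pointer on the red mark, not past it) so the pad presses the block onto the plank. A spring lifts the lever back if it is let go, so finish while still holding the bar there; do not shift the glue-up or disturb the other things on the table.

Things in the scene. Friction and masses are not known exactly. Their poses are not given: they have to be found in the camera images.
- bar_grip (a point): centre of the red grip (24 mm thick, 74 mm long) atop the loose round handle bar, 208 mm, 0.26 kg, standing upright in one hole of the tool block, collar on the block. From the top: grip, 76 mm of 14 mm steel, collar 26 mm wide and 6 mm thick, spigot 12 mm thick and 52 mm long with tapered nose. z runs up the bar. The smooth grip can pivot between two fingers
- handle_bar: the whole handle bar; origin at the nose of its spigot, z up the bar, 170 mm from here to the centre of the grip
- bar_collar (a point): on the handle bar's axis at the underside of its collar, 52 mm above the nose and 118 mm below the centre of the grip; meets hub_mouth when the bar is fully in
- tool_block: fixed wooden block 64 x 230 x 60 mm, with three upright holes 75 mm apart along its y axis: handle bar, screwdriver and awl stand in them in any order (origin: centre of its underside)
- glue_press: fixed green press, bed 240 x 200 x 18 mm, two cheeks up to about 160 mm with the cam shaft through them along the press's y axis. Origin: centre of the bed's underside; z up, -x is the front of the press. Its hub is at (0, -122, 125) mm and sticks out beside the right-hand cheek (seen from the front); nothing of the press stands above or in front of the hub
- hub_centre (a point): fixed point on the shaft axis at the centre of the hub; the lever turns about the press's y axis through this point; the axes are those of the press. With the bar fully in, the grip centre goes round at 140 mm from here
- hub_mouth (a point): centre of the upper mouth of the round hole in the dark square hub (34 x 32 mm, 44 mm long along the hole), 22 mm from hub_centre. The hole is 13.5 mm, goes right through, and points straight up while the lever is at rest. z points out of the mouth and turns with the hub
- cam_shaft (a joint): turn of shaft and hub, rad: 0 at rest (hole upright), growing as the bar is pulled to the front (-x) of the press. Highest lift at 1.10 (bar 63 degrees from upright, hub pointer at the red mark); past it lift falls again, to a stop at 1.60. A spring returns it: 0.25 N m at rest, 0.8 at full lift (about 5 N at the grip). The bar has about 0.05 rad of play in the hub
- press_pad: rubber-faced sprung pad 60 x 110 x 10 mm under the ram, 3.5 mm above the orange block while the lever is at rest (origin: centre of its underside). The cam moves the ram 7.6 mm down; the pad then presses the block with about 20 N
- craft_block: orange-painted wooden block 45 x 85 x 25 mm, loose on the plank under the pad (origin: centre of its underside). Must not be shifted
- craft_plank: pine plank 160 x 65 x 18 mm, loose on the bed of the press (origin: centre of its underside). Must not be shifted
- screwdriver: yellow-handled screwdriver standing blade down in another hole of the tool block, handle 28 mm thick, its top 85 mm above the block (origin: blade end, z up the tool). Leave it alone.
- awl: dark-wood-handled awl standing in another hole of the tool block, handle 28 mm thick, its top 70 mm above the block (origin: point, z up the tool). Leave it alone.
- tub_rust: white plastic paint tub, 90 mm across, 51 mm high, rust-coloured paint inside (origin: centre of its underside). Leave it alone.
- tub_white: white plastic paint tub, 90 mm across, 51 mm high, white paint inside (origin: centre of its underside). Leave it alone.
- glue_bottle: white glue bottle with red cap, 54 mm across, 150 mm high, standing (origin: centre of its underside). Leave it alone.
- finished_stand: finished piece: pine base 65 x 150 x 20 mm with a rust-painted upright, 125 mm high in all (origin: centre of its underside). Leave it alone.
- paint_tube: green paint tube with white cap lying flat, 140 x 46 x 22 mm (origin: centre of its underside, x towards the cap). Leave it alone.
- glue_spatula: small blue plastic glue spatula lying flat, 150 x 24 x 8 mm (origin: on its underside, x towards the blade). Leave it alone.
Not all that is in view belongs to the job. There is more than one size of the handle_bar; the job needs the largest.

How it is judged:
On the way, in this order (a step that is already met when the one before it is completed fails the run):
1. the bar is through the hub with its collar on the hub, lever still up (distance between bar_collar and hub_mouth below 0.012 m and angle between the z axis of bar_collar and the z axis of hub_mouth, either way round below 0.15 rad and value of joint cam_shaft below 0.5 rad), for 0.1 s.
2. the lever is at the cam's highest lift and the pad presses the block (distance between bar_collar and hub_mouth below 0.012 m and angle between the z axis of bar_collar and the z axis of hub_mouth, either way round below 0.15 rad and value of joint cam_shaft between 0.93 and 1.27 rad and contact force between press_pad and craft_block above 14 N), for 0.2 s.
At the end, for the whole second after the job is handed in: Fingers still hold the bar (over 1 N); its collar is within 12 mm of the hub's mouth and aligned within 0.15 rad; the cam shaft is still, 0.93 to 1.27 rad (highest lift 1.10); the pad presses the block with over 14 N; block and plank lie within 10 mm of their places (all of step 2 and contact force between the fingers and handle_bar above 1 N and velocity of joint cam_shaft between -0.15 and 0.15 rad/s and distance of each of craft_block, craft_plank from where it was at the start of the episode below 0.01 m); the arm keeps its last pose, push and grip.
It fails at once if the glue-up is shifted by more than 15 mm (distance of any of craft_block, craft_plank from where it was at the start of the episode above 0.015 m).
It fails at once if another thing on the table or in the tool block is knocked more than 30 mm away (distance of any of screwdriver, awl, tub_rust, tub_white, glue_bottle, finished_stand, paint_tube, glue_spatula from where it was at the start of the episode above 0.03 m).
It also fails if it takes over 56 s, if anything falls off the work surface, if the arm or the gripper's body presses on something with over 40 N, if the wrist force passes 120 N, or if a joint passes its speed limit or range.

## Working session

There is one attempt and no reset: what is moved stays moved. The work goes in short steps, Python scripts to look and compute and a tool call to move; the robot and the scene stay as the last step left them, time stands still between calls to the robot, and variables do not carry over. Pictures are saved under pics/ and viewed, about 8 in all and at most 12, crops included, and the job is handed in when it is done.

Besides the shell and the picture viewer there is one more tool, called after "Emit:" by a JSON object that holds its "fn" and its "kwargs", one argument or row to a line. apply_moves: Moves the arm, as the interface text tells. Its arguments: {"type":"object","properties":{"deltas":{"type":"array"},"newtons":{"type":"number"}},"required":["deltas"]}

```bash
mkdir -p pics; python3 - <<'E'
from station import ctrl, imaging
import cv2,numpy as np
np.set_printoptions(precision=4,suppress=True)
print(ctrl.get_obs())
for n in("side","top"):
    im=imaging.camera(n); cv2.imwrite(f"pics/{n}0.png",im)
    i=imaging.camera_info(n); print(n,i)
E
```

```text
{'time_s': 0.0, 'qpos': array([-1.2726,  0.3005,  1.5216, -0.    ,  1.3207, -0.0666]), 'joint_vel': array([ 0.0003,  0.0015, -0.001 , -0.0009,  0.0002, -0.0021]), 'tau': array([  0.0008, -53.181 , -35.2734,   0.0708,   0.0244,  -0.0001]), 'ee_pos': array([ 0.1961, -0.5136,  0.2159]), 'eef_rot': array([-1.5707,  0.0011, -1.206 ]), 'force': array([ 0.4975,  0.495 , -0.6466]), 'moment': array([ 0.0276,  0.0159, -0.0457]), 'grip_width': 0.09418223341851933}
side {'K': array([[381.9966,   0.    , 256.9359],
       [  0.    , 381.9966, 194.5854],
       [  0.    ,   0.    ,   1.    ]]), 'D': array([-0.0681,  0.    ,  0.    ,  0.    ,  0.    ]), 'world_from_camera': array([[ 0.8709, -0.3069,  0.3839,  0.1639],
       [-0.4914, -0.5277,  0.6928, -0.707 ],
       [-0.01  , -0.792 , -0.6104,  0.7694],
       [ 0.    ,  0.    ,  0.    ,  1.    ]])}
top {'K': array([[492.1099,   0.    , 250.8732],
       [  0.    , 492.1099, 197.1732],
       [  0.    ,   0.    ,   1.    ]]), 'D': array([-0.09,  0.  ,  0.  ,  0.  ,  0.  ]), 'world_from_camera': array([[-0.0111, -0.9957,  0.0918,  0.4315],
       [-0.9999,  0.0117,  0.0068,  0.0282],
       [-0.0078, -0.0917, -0.9958,  1.674 ],
       [ 0.    ,  0.    ,  0.    ,  1.    ]])}
```

View pics/top0.png

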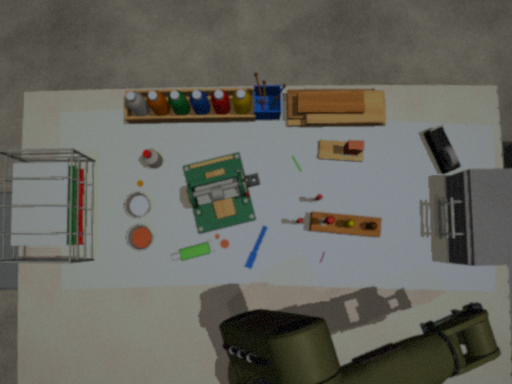

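View pics/side0.png

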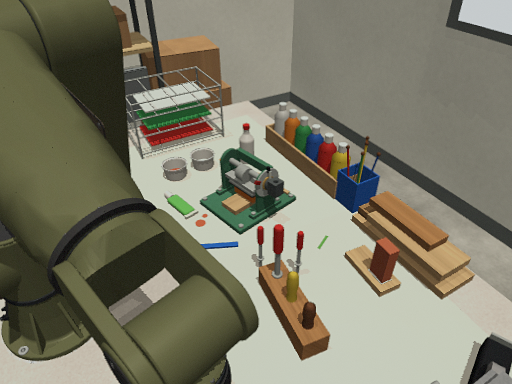

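Top view: press at about (222,192), its hub at (252,180), tool block at (345,224). The bar is in the block's left hole; two smaller decoy bars stand at (290,220) and (308,197). Side view: main red grip at (278,240), hub at (275,188). I'll zoom in.

```bash
cat > h.py <<'E'
from station import ctrl, imaging
import cv2,numpy as np
np.set_printoptions(precision=4,suppress=True)
def ray(n,px,info=None):
    i=info or imaging.camera_info(n)
    u=cv2.undistortPoints(np.array([[px]],float),i["K"],i["D"])[0,0]
    T=i["world_from_camera"]; return T[:3,3],T[:3,:3]@np.array([u[0],u[1],1.])
def plane(n,px,z,info=None):
    o,d=ray(n,px,info); return o+d*(z-o[2])/d[2]
def tri(*obs):
    A=np.zeros((3,3));b=np.zeros(3);R=[]
    for o in obs:
        o,d=ray(*o); d=d/np.linalg.norm(d);P=np.eye(3)-np.outer(d,d);A+=P;b+=P@o;R.append((P,o))
    x=np.linalg.solve(A,b); return x,[np.linalg.norm(P@(x-o)) for P,o in R]
def proj(n,X,info=None):
    i=info or imaging.camera_info(n);W=np.linalg.inv(i["world_from_camera"])
    return cv2.projectPoints(np.atleast_2d(X).astype(float),cv2.Rodrigues(W[:3,:3])[0],W[:3,3],i["K"],i["D"])[0][:,0]
E
python3 - <<'E'
import cv2,numpy as np
t=cv2.imread("pics/top0.png");s=cv2.imread("pics/side0.png")
a=cv2.resize(t[140:260,170:390],None,fx=3.6,fy=3.6,interpolation=cv2.INTER_CUBIC)
b=cv2.resize(s[130:355,190:350],None,fx=2.6,fy=2.6,interpolation=cv2.INTER_CUBIC)
cv2.imwrite("pics/tc.png",a);cv2.imwrite("pics/sc.png",b)
for n,im in(("top",t),("side",s)):
    h=cv2.cvtColor(im,cv2.COLOR_BGR2HSV)
    m=(((h[...,0]<6)|(h[...,0]>174))&(h[...,1]>150)&(h[...,2]>70)).astype(np.uint8)
    k,l,st,c=cv2.connectedComponentsWithStats(m)
    for i in range(1,k):
        if st[i,4]>8: print(n,st[i],c[i])
E
```

```text
top [215  91  14  15  95] [222.87368421  99.92631579]
top [143 150   8   7  45] [146.31111111 153.26666667]
top [ 80 169   3  12  35] [ 81.02857143 174.65714286]
top [ 79 184   4  23  73] [ 80.84931507 195.32876712]
top [318 195   3   4   9] [318.88888889 196.66666667]
top [ 79 209   3  25  72] [ 80.02777778 220.83333333]
top [327 217   7   6  35] [330.08571429 219.31428571]
top [298 219   4   3  11] [299.63636364 220.09090909]
top [ 79 235   3   9  27] [ 80. 239.]
side [180 119  20   6  56] [189.26785714 121.5       ]
side [146 122  67  24 600] [178.425      133.32166667]
side [140 125  18  10  80] [146.8375 129.9375]
side [159 124  20   7  54] [168.38888889 126.87037037]
side [243 124   6   6  32] [245.65625 126.375  ]
side [318 142  19  31 371] [325.8032345  155.08894879]
side [347 149   2  27  42] [347.64285714 159.85714286]
side [254 181   7   4  21] [257.0952381  182.42857143]
side [274 224  10  30 257] [278.13229572 238.43968872]
side [258 226   5  19  90] [260.02222222 234.91111111]
side [297 231   7  19 100] [299.76 240.06]
```

View pics/tc.png

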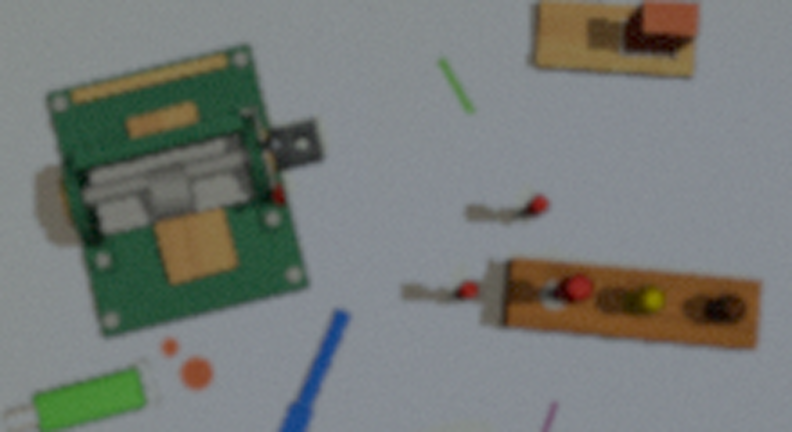

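View pics/sc.png

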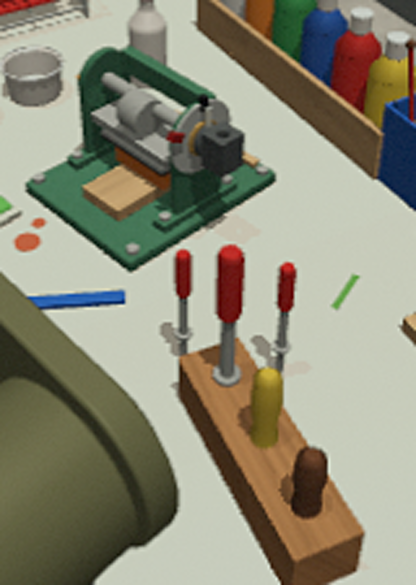

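```bash
python3 - <<'E'
from h import *
c=lambda x,y:(170+x/3.6,140+y/3.6); s=lambda x,y:(190+x/2.6,130+y/2.6)
C=[plane("top",c(*p),.018) for p in((50,97),(250,46),(307,287),(104,336))]
C=np.array(C);print("bed",C)
cen=C.mean(0);print("cen",cen, np.linalg.norm(C-np.roll(C,1,0),axis=1))
yv=C[0]+C[3]-C[1]-C[2]; xv=C[0]+C[1]-C[2]-C[3]
print("yaw", np.degrees(np.arctan2(yv[1],yv[0]))-90, np.degrees(np.arctan2(xv[1],xv[0])))
yaw=(np.arctan2(yv[1],yv[0])-np.pi/2+np.arctan2(xv[1],xv[0]))/2
R=np.array([[np.cos(yaw),-np.sin(yaw)],[np.sin(yaw),np.cos(yaw)]])
print("hub from bed",cen[:2]+R@[0,-.122],"yaw",yaw)
print("mouth top",plane("top",c(303,145),.147),"mouth side",plane("side",s(222,129),.147))
print("tri",tri(("top",c(303,145)),("side",s(222,129))))
# side bed corners
for p in((28,187),(132,268),(273,180)): print("side bed",plane("side",s(*p),.018))
print("grip tri",tri(("top",(330.1,219.3)),("side",(278.1,238.4))))
print("top@.21",plane("top",(330.1,219.3),.205),"side@.178",plane("side",(278.1,238.4),.178))
print("collar side",plane("side",s(228,376),.066))
print("decoys",tri(("top",(299.6,220.1)),("side",(260,234.9))),tri(("top",(318.9,196.7)),("side",(299.8,240.1))))
print("bar pts",tri(("top",(330.1,219.3)),("side",(278.1,224.5))))
E
```

```text
bed [[0.6904 0.2667 0.018 ]
 [0.7367 0.0768 0.018 ]
 [0.5078 0.0255 0.018 ]
 [0.4641 0.2157 0.018 ]]
cen [0.5997 0.1462 0.018 ] [0.232  0.1955 0.2346 0.1952]
yaw 13.330238437955742 12.659798033795669
hub from bed [0.6272 0.0273] yaw 0.22680585457273622
mouth top [0.6252 0.0277 0.147 ] mouth side [0.6341 0.0334 0.147 ]
tri (array([0.6267, 0.0265, 0.1535]), [np.float64(0.002581003946923386), np.float64(0.0025810039469234894)])
side bed [0.4646 0.202  0.018 ]
side bed [0.5082 0.0124 0.018 ]
side bed [0.729  0.0642 0.018 ]
grip tri (array([ 0.4976, -0.2008,  0.1816]), [np.float64(0.0013223269017227236), np.float64(0.0013223269017227394)])
top@.21 [ 0.4977 -0.1979  0.205 ] side@.178 [ 0.4984 -0.1973  0.178 ]
collar side [ 0.4959 -0.2047  0.066 ]
decoys (array([ 0.5   , -0.1142,  0.1194]), [np.float64(0.0003502615416825491), np.float64(0.0003502615416824531)]) (array([ 0.574 , -0.1774,  0.1187]), [np.float64(0.00018522949877359932), np.float64(0.00018522949877330114)])
bar pts (array([ 0.4975, -0.196 ,  0.2186]), [np.float64(0.0004448395264507273), np.float64(0.00044483952645092397)])
```

Measured: bar axis at about (0.498,-0.199), grip z 0.178–0.182 (expected 0.178); hub at about (0.626,0.027); press yaw about 0.227. I'll move above the bar and turn the jaw axis onto the press's y axis.

Emit:
{"fn": "apply_moves", "kwargs": {
  "deltas": [
    {"dp":[0,-0.05,0],"roll":0.138,"grip":-0.4},
    {"dp":[0,-0.05,0],"roll":0,"grip":-0.4},
    {"dp":[-0.03,0,0.0456],"roll":0,"grip":-0.4},
    {"dp":[-0.03,0,0.0456],"roll":0,"grip":-0.4},
    {"dp":[-0.03,0,0.0456],"roll":0,"grip":-0.4},
    {"dp":[-0.03,0,0.0456],"roll":0,"grip":-0.4},
    {"dp":[-0.03,0,0.0456],"roll":0,"grip":-0.4},
    {"dp":[-0.03,0,0.0456],"roll":0,"grip":-0.4},
    {"dp":[-0.03,0,0.0456],"roll":0,"grip":-0.4},
    {"dp":[-0.029,0,0.046],"roll":0,"grip":-0.4}
  ],
  "newtons": 15
}}

```text
time_s: 1.35
ee_pos: [0.4993, -0.1972, 0.3163]
eef_rot: [-1.571, 0.0, -1.344]
force: [0.3, 0.0, -0.5]
grip_width: 0.0661
```

Emit:
{"fn": "apply_moves", "kwargs": {
  "deltas": [
    {"dp":[0,0,0],"roll":0,"grip":-0.4},
    {"dp":[0,0,0],"roll":0,"grip":-0.4}
  ]
}}

```text
time_s: 1.6
ee_pos: [0.498, -0.1991, 0.3161]
eef_rot: [-1.572, 0.0, -1.344]
force: [-0.4, -0.2, 0.4]
grip_width: 0.0659
```

```bash
python3 - <<'E'
from h import *
o=ctrl.get_obs();i=imaging.camera_info("wrist");im=imaging.camera("wrist");cv2.imwrite("pics/w1.png",im)
print(o["time_s"],o["ee_pos"],o["eef_rot"],o["grip_width"],i)
for P in([.498,-.199,.215],[.498,-.199,.178],[.498,-.199,.066]): print(proj("wrist",P,i))
E
```

```text
1.6 [ 0.498  -0.1991  0.3161] [-1.5715  0.0003 -1.3438] 0.06590150446565526 {'K': array([[287.4024,   0.    , 256.5527],
       [  0.    , 287.4024, 194.505 ],
       [  0.    ,   0.    ,   1.    ]]), 'D': array([-0.0015,  0.    ,  0.    ,  0.    ,  0.    ]), 'world_from_camera': array([[ 0.2252, -0.948 , -0.2251,  0.5629],
       [-0.9743, -0.2191, -0.0519, -0.1857],
       [-0.0001,  0.231 , -0.973 ,  0.4846],
       [ 0.    ,  0.    ,  0.    ,  1.    ]])}
[[254.8788 196.7334]]
[[255.074  188.6462]]
[[255.4624 172.5636]]
```

View pics/w1.png

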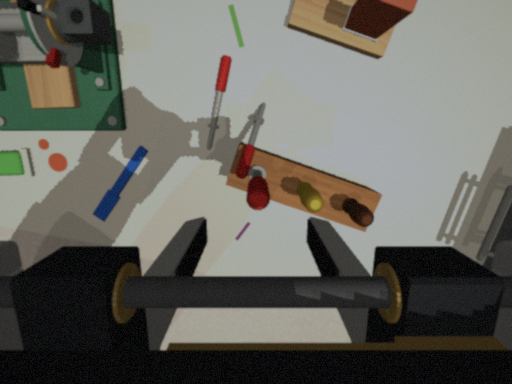

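Wrist view: red grip at about (258,192), collar at about (258,171), within 3 px of prediction. The hub is at the upper left edge. I'll refine the bar by colour mask.

```bash
python3 - <<'E'
from h import *
im=cv2.imread("pics/w1.png");i=imaging.camera_info("wrist")
h=cv2.cvtColor(im,cv2.COLOR_BGR2HSV)
m=(((h[...,0]<7)|(h[...,0]>173))&(h[...,1]>140)&(h[...,2]>50)).astype(np.uint8)
m[:, :247]=0; m[:,275:]=0; m[:170]=0; m[215:]=0
ys,xs=np.nonzero(m);print(xs.min(),xs.max(),ys.min(),ys.max(),xs.mean(),ys.mean())
for y in range(ys.min(),ys.max()+1,4):
    r=xs[ys==y];print(y,r.min(),r.max())
# predicted outline of the grip at 3 heights
for z in (.215,.205,.141):
    t=np.linspace(0,6.28,60);q=proj("wrist",np.c_[.498+.012*np.cos(t),-.199+.012*np.sin(t),0*t+z],i);print(z,q.min(0),q.max(0))
E
```

```text
247 268 170 208 257.5061295971979 192.48686514886165
170 247 248
174 247 247
178 253 262
182 250 265
186 249 266
190 248 267
194 248 268
198 248 268
202 248 267
206 251 264
0.215 [242.0758 184.216 ] [266.8911 208.3344]
0.205 [242.5648 182.2388] [266.5404 205.5864]
0.141 [245.0503 172.2106] [264.7579 191.5912]
```

Emit:
{"fn": "apply_moves", "kwargs": {
  "deltas": [
    {"dp":[0.003,0.03,0],"roll":0,"grip":-0.4},
    {"dp":[0,0.035,0],"roll":0,"grip":-0.4},
    {"dp":[0,0.035,0],"roll":0,"grip":-0.4},
    {"dp":[0,0.03,0],"roll":0,"grip":-0.4},
    {"dp":[0,0.016,0],"roll":0,"grip":-0.4},
    {"dp":[0,0,0],"roll":0,"grip":1},
    {"dp":[0,0,0],"roll":0,"grip":1},
    {"dp":[0,0,0],"roll":0,"grip":1},
    {"dp":[0,0,0],"roll":0,"grip":1},
    {"dp":[0,0,0],"roll":0,"grip":1}
  ],
  "newtons": 25
}}

```text
time_s: 2.9
ee_pos: [0.4992, -0.2017, 0.1708]
eef_rot: [-1.57, -0.0, -1.344]
force: [-0.1, -0.4, 1.1]
grip_width: 0.0236
```

Emit:
{"fn": "apply_moves", "kwargs": {
  "deltas": [
    {"dp":[0,-0.015,0],"roll":0,"grip":1},
    {"dp":[0,-0.02,0],"roll":0,"grip":1},
    {"dp":[0,-0.02,0],"roll":0,"grip":1},
    {"dp":[0,-0.025,0],"roll":0,"grip":1},
    {"dp":[0,-0.025,0],"roll":0,"grip":1},
    {"dp":[0,-0.03,0],"roll":0,"grip":1},
    {"dp":[0,-0.03,0],"roll":0,"grip":1},
    {"dp":[0,-0.025,0],"roll":0,"grip":1},
    {"dp":[0,0,0],"roll":0,"grip":1}
  ]
}}

```text
time_s: 4.03
ee_pos: [0.4992, -0.2018, 0.3624]
eef_rot: [-1.568, -0.002, -1.344]
force: [0.1, -0.4, -2.8]
grip_width: 0.0236
```

```bash
python3 - <<'E'
from h import *
o=ctrl.get_obs();i=imaging.camera_info("wrist");im=imaging.camera("wrist");cv2.imwrite("pics/w2.png",im)
s=imaging.camera("side");cv2.imwrite("pics/s2.png",s)
print(o["time_s"],o["ee_pos"],o["force"],o["grip_width"])
H=np.array([.6265,.027,.147]);print(proj("wrist",H,i),proj("side",o["ee_pos"]))
cv2.imwrite("pics/c2.png",np.hstack([cv2.resize(im[0:384],(400,300)),cv2.resize(s[110:300,200:400],(316,300))]))
E
```

```text
4.025 [ 0.4992 -0.2018  0.3624] [ 0.115  -0.3655 -2.8263] 0.023602864953037487
[[94.8339 34.3904]] [[282.0171 169.836 ]]
```

View pics/c2.png

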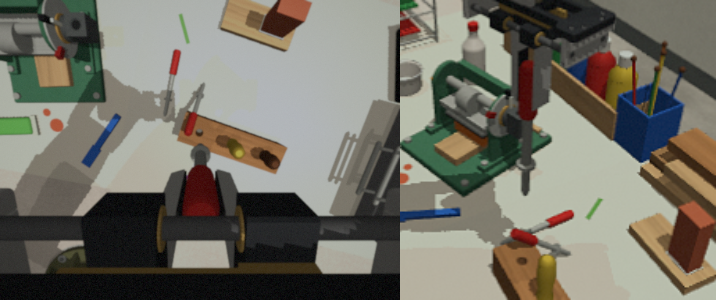

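The bar hangs upright in the fingers at about wrist (256,192). The two small decoys now lie tipped beside the block; they already looked that way in the previous wrist view, before the grasp. I'll move close to the hub, 50 mm short, and measure the hole.

Emit:
{"fn": "apply_moves", "kwargs": {
  "deltas": [
    {"dp":[-0.02,0,0.01],"roll":0,"grip":1},
    {"dp":[-0.03,0,0.02],"roll":0,"grip":1},
    {"dp":[-0.03,0,0.02],"roll":0,"grip":1},
    {"dp":[-0.03,0,0.02],"roll":0,"grip":1},
    {"dp":[-0.03,0,0.02],"roll":0,"grip":1},
    {"dp":[-0.03,0,0.02],"roll":0,"grip":1},
    {"dp":[-0.024,0,0.015],"roll":0,"grip":1},
    {"dp":[0,0,0],"roll":0,"grip":1},
    {"dp":[0,0,0],"roll":0,"grip":1},
    {"dp":[0,0,0],"roll":0,"grip":1}
  ]
}}

```text
time_s: 5.38
ee_pos: [0.577, 0.0146, 0.3602]
eef_rot: [-1.571, -0.0, -1.345]
force: [0.4, -0.1, -3.2]
grip_width: 0.0237
```

```bash
python3 - <<'E'
from h import *
o=ctrl.get_obs();i=imaging.camera_info("wrist");im=imaging.camera("wrist");cv2.imwrite("pics/w3.png",im)
s=imaging.camera("side");cv2.imwrite("pics/s3.png",s)
print(o["time_s"],o["ee_pos"],o["eef_rot"],o["grip_width"])
np.save("i3.npy",i,allow_pickle=True)
print(proj("wrist",[.6265,.027,.147],i),proj("side",[.6265,.027,.147]))
h=o["ee_pos"]
for dz in(.008,-.11,-.162): print("axis",proj("wrist",h+[0,0,dz],i),proj("side",h+[0,0,dz]))
a=cv2.resize(im[110:260,180:330],(480,480),interpolation=cv2.INTER_CUBIC);b=cv2.resize(s[110:210,220:320],(300,300),interpolation=cv2.INTER_CUBIC)
c=np.zeros((480,790,3),np.uint8);c[:,:480]=a;c[:300,485:785]=b
cv2.imwrite("pics/c3.png",c)
E
```

```text
5.375 [0.577  0.0146 0.3602] [-1.5712 -0.     -1.345 ] 0.02368959980664116
[[254.5553 138.2944]] [[274.2752 181.558 ]]
axis [[253.9615 240.4086]] [[260.7907 114.5655]]
axis [[254.9802 194.6729]] [[260.978  156.8773]]
axis [[255.2087 184.4136]] [[261.0503 173.6667]]
```

View pics/c3.png

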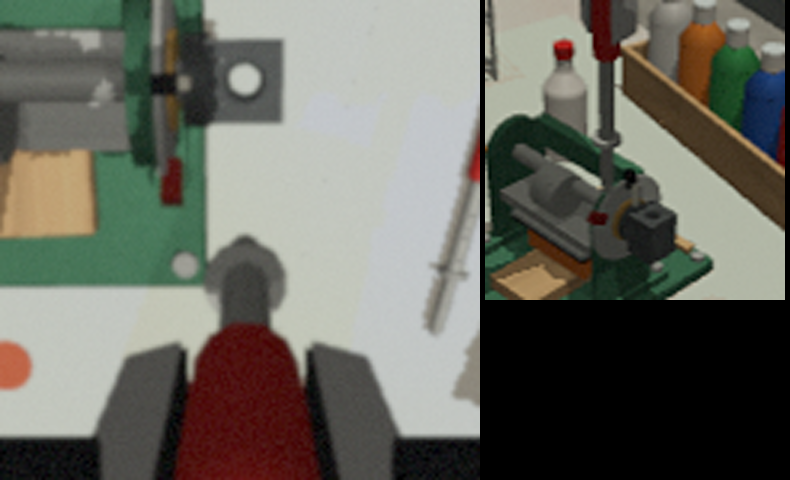

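The hole shows at wrist pixel (256.6,134.4) and the collar at about (256.6,196), so they are in line sideways. The press edges run square to the jaws. Next I measure both accurately.

```bash
python3 - <<'E'
from h import *
im=cv2.imread("pics/w3.png");i=np.load("i3.npy",allow_pickle=True).item()
g=cv2.cvtColor(im,cv2.COLOR_BGR2GRAY)
m=(g[124:146,248:266]>130).astype(np.uint8);k,l,st,c=cv2.connectedComponentsWithStats(m);print(st,c+[248,124])
roi=g[118:152,236:272];d=(roi<110).astype(np.uint8);
print("hub cols row128",np.where(g[128,240:275]<110)[0][[0,-1]]+240,"rows col251",np.where(g[115:155,251]<110)[0][[0,-1]]+115)
hole=[k_ for k_ in range(1,k)]
b=max(hole,key=lambda j:st[j,4]);p=c[b]+[248,124]
# rim visible through mouth; take mouth plane
X=plane("wrist",p,.147,i);print("hole",p,X)
ps=(220+ (655-485)/3, 110+213/3);print("side hole@.147",plane("side",ps,.147))
# collar width row-wise
for y in range(184,206,3):
    r=g[y,235:280];q=np.where(r<135)[0]+235;print(y,q[[0,-1]] if len(q) else 0)
t=np.linspace(0,6.28,80);a=np.array([.577,.0146])
for z in(.360+.008-.118,.360+.008-.112):
    q=proj("wrist",np.c_[a[0]+.013*np.cos(t),a[1]+.013*np.sin(t),0*t+z],i);print("pred collar",q.min(0),q.max(0))
s=cv2.imread("pics/s3.png");
E
```

```text
[[  0   0  18  22 323]
 [  4   6   9  10  73]] [[256.6037 134.5666]
 [256.0411 134.2055]]
hub cols row128 [240 267] rows col251 [123 147]
hole [256.0411 134.2055] [0.632  0.0263 0.147 ]
side hole@.147 [0.6337 0.0259 0.147 ]
184 [235 258]
187 [235 262]
190 [240 266]
193 [241 267]
196 [235 268]
199 [243 268]
202 [248 268]
205 [249 266]
pred collar [241.9239 181.7514] [267.996  207.1245]
pred collar [241.6205 182.916 ] [268.2351 208.7867]
```

Hole position: wrist camera (0.632,0.0263), side camera (0.634,0.0259); they agree within 2 mm. I'll move over it with the nose about 18 mm above the mouth.

Emit:
{"fn": "apply_moves", "kwargs": {
  "deltas": [
    {"dp":[0.001,0,0.015],"roll":0,"grip":1},
    {"dp":[0,0,0.022],"roll":0,"grip":1},
    {"dp":[0,0,0.0195],"roll":0,"grip":1},
    {"dp":[0,0.015,0],"roll":0,"grip":1},
    {"dp":[0,0.015,0],"roll":0,"grip":1},
    {"dp":[0,0,0],"roll":0,"grip":1},
    {"dp":[0,0,0],"roll":0,"grip":1},
    {"dp":[0,0,0],"roll":0,"grip":1}
  ]
}}

```text
time_s: 6.48
ee_pos: [0.6324, 0.0271, 0.3312]
eef_rot: [-1.57, -0.0, -1.344]
force: [-0.1, 0.1, -2.6]
grip_width: 0.0236
```

```bash
python3 - <<'E'
from h import *
o=ctrl.get_obs();i=imaging.camera_info("wrist");im=imaging.camera("wrist");cv2.imwrite("pics/w4.png",im)
s=imaging.camera("side");cv2.imwrite("pics/s4.png",s);np.save("i4.npy",i,allow_pickle=True)
print(o["time_s"],o["ee_pos"],o["eef_rot"],o["force"])
h=o["ee_pos"]
for dz in(-.104,-.112,-.162): print("axis",proj("wrist",h+[0,0,dz],i),proj("side",h+[0,0,dz]))
print(proj("side",[h[0],h[1],.147]))
a=cv2.resize(im[150:230,215:295],(480,480),interpolation=cv2.INTER_CUBIC);b=cv2.resize(s[125:205,250:302],(312,480),interpolation=cv2.INTER_CUBIC)
cv2.imwrite("pics/c4.png",np.hstack([a,b]))
E
```

```text
6.475 [0.6324 0.0271 0.3312] [-1.5696 -0.0003 -1.344 ] [-0.1443  0.0582 -2.6215]
axis [[254.9227 196.2629]] [[276.6724 156.4801]]
axis [[254.9632 194.387 ]] [[276.6099 159.0196]]
axis [[255.174  184.6272]] [[276.2302 174.3708]]
[[276.0669 180.9194]]
```

View pics/c4.png

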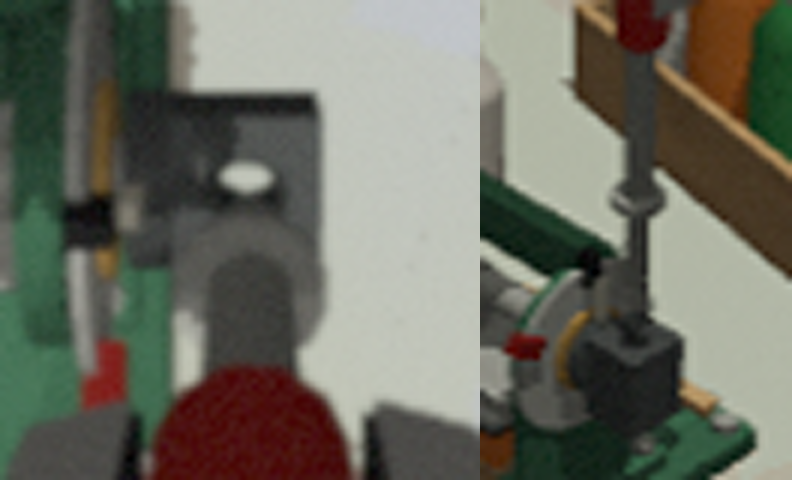

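The hole lines up with the bar axis in both views to within about 1 mm: wrist mouth at about (256.2,182), side bar at column 276.4. I'll lower gently and watch the force.

Emit:
{"fn": "apply_moves", "kwargs": {
  "deltas": [
    {"dp":[0,0.01,0],"roll":0,"grip":1},
    {"dp":[0,0.006,0],"roll":0,"grip":1},
    {"dp":[0,0.004,0],"roll":0,"grip":1},
    {"dp":[0,0.004,0],"roll":0,"grip":1},
    {"dp":[0,0.004,0],"roll":0,"grip":1},
    {"dp":[0,0,0],"roll":0,"grip":1}
  ]
}}

```text
time_s: 7.32
ee_pos: [0.6324, 0.0272, 0.3021]
eef_rot: [-1.571, 0.0, -1.344]
force: [0.6, 0.4, -2.1]
grip_width: 0.0236
```

Emit:
{"fn": "apply_moves", "kwargs": {
  "deltas": [
    {"dp":[0,0.005,0],"roll":0,"grip":1},
    {"dp":[0,0.005,0],"roll":0,"grip":1},
    {"dp":[0,0.005,0],"roll":0,"grip":1},
    {"dp":[0,0,0],"roll":0,"grip":1}
  ]
}}

```text
time_s: 7.82
ee_pos: [0.6324, 0.0272, 0.2869]
eef_rot: [-1.571, 0.0, -1.344]
force: [0.5, -0.2, -2.9]
grip_width: 0.0238
```

Emit:
{"fn": "apply_moves", "kwargs": {
  "deltas": [
    {"dp":[0,0.006,0],"roll":0,"grip":1},
    {"dp":[0,0.006,0],"roll":0,"grip":1},
    {"dp":[0,0.006,0],"roll":0,"grip":1},
    {"dp":[0,0.004,0],"roll":0,"grip":1},
    {"dp":[0,0,0],"roll":0,"grip":1}
  ]
}}

```text
time_s: 8.45
ee_pos: [0.6324, 0.0272, 0.2651]
eef_rot: [-1.571, 0.0, -1.344]
force: [0.1, 0.4, -3.8]
grip_width: 0.0237
```

Emit:
{"fn": "apply_moves", "kwargs": {
  "deltas": [
    {"dp":[0,0.003,0],"roll":0,"grip":1},
    {"dp":[0,0.002,0],"roll":0,"grip":1},
    {"dp":[0,0.002,0],"roll":0,"grip":1},
    {"dp":[0,0.001,0],"roll":0,"grip":1},
    {"dp":[0,0,0],"roll":0,"grip":1}
  ]
}}

```text
time_s: 9.07
ee_pos: [0.6325, 0.0272, 0.2577]
eef_rot: [-1.57, -0.0, -1.344]
force: [-0.0, -0.1, -0.4]
grip_width: 0.0236
```

```bash
python3 - <<'E'
from h import *
o=ctrl.get_obs();i=imaging.camera_info("wrist");im=imaging.camera("wrist");s=imaging.camera("side")
print(o["time_s"],o["ee_pos"],o["force"],o["moment"])
a=cv2.resize(im[150:230,215:295],(480,480),interpolation=cv2.INTER_CUBIC);b=cv2.resize(s[125:205,250:302],(312,480),interpolation=cv2.INTER_CUBIC)
cv2.imwrite("pics/c5.png",np.hstack([a,b]))
E
```

```text
9.075 [0.6325 0.0272 0.2577] [-0.0449 -0.1348 -0.3713] [0.1402 0.0015 0.0362]
```

View pics/c5.png

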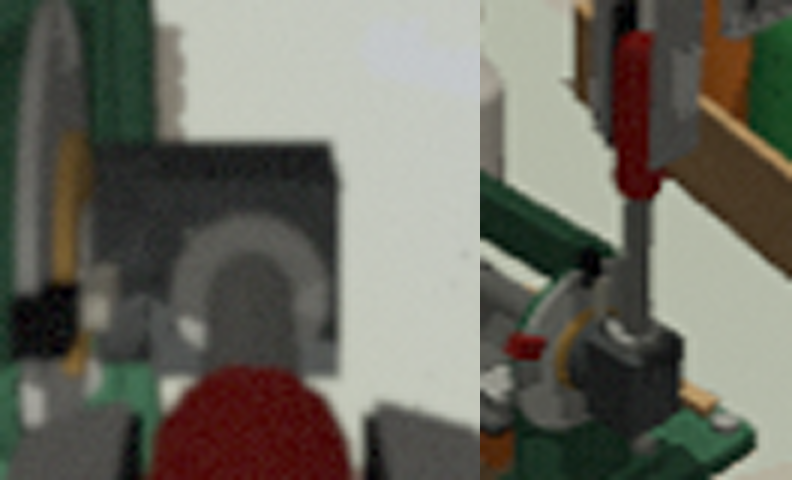

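The collar sits on the hub in both views, and the force change from -3.8 to -0.4 N agrees. I'll press lightly, then swing the lever along its 140 mm arc in half steps.

Emit:
{"fn": "apply_moves", "kwargs": {
  "deltas": [
    {"dp":[0,0.001,0],"roll":0,"grip":1},
    {"dp":[0,0.0005,0],"roll":0,"grip":1},
    {"dp":[0,0,0],"roll":0,"grip":1},
    {"dp":[0,0,0],"roll":0,"grip":1}
  ]
}}

```text
time_s: 9.68
ee_pos: [0.6327, 0.0272, 0.2576]
eef_rot: [-1.568, -0.0, -1.344]
force: [-1.7, 0.6, 9.3]
grip_width: 0.0235
```

Emit:
{"fn": "apply_moves", "kwargs": {
  "deltas": [
    {"dp":[0,0.0002,-0.0077],"roll":0,"grip":1},
    {"dp":[0,0.0006,-0.0077],"roll":0,"grip":1},
    {"dp":[0,0.0011,-0.0076],"roll":0,"grip":1},
    {"dp":[0,0.0015,-0.0075],"roll":0,"grip":1},
    {"dp":[0,0.0019,-0.0074],"roll":0,"grip":1},
    {"dp":[0,0.0022,-0.0074],"roll":0,"grip":1},
    {"dp":[0,0.0027,-0.0072],"roll":0,"grip":1},
    {"dp":[0,0.0031,-0.0071],"roll":0,"grip":1}
  ],
  "newtons": 20
}}

```text
time_s: 10.68
ee_pos: [0.5749, 0.0139, 0.2445]
eef_rot: [-1.567, -0.001, -1.344]
force: [-0.9, 1.3, 9.7]
grip_width: 0.0237
```

Emit:
{"fn": "apply_moves", "kwargs": {
  "deltas": [
    {"dp":[0,0.0035,-0.0069],"roll":0,"grip":1},
    {"dp":[0,0.0038,-0.0067],"roll":0,"grip":1},
    {"dp":[0,0.0042,-0.0064],"roll":0,"grip":1},
    {"dp":[0,0.0046,-0.0062],"roll":0,"grip":1},
    {"dp":[0,0.0049,-0.006],"roll":0,"grip":1},
    {"dp":[0,0.0052,-0.0057],"roll":0,"grip":1},
    {"dp":[0,0.0055,-0.0053],"roll":0,"grip":1},
    {"dp":[0,0.0058,-0.0051],"roll":0,"grip":1}
  ]
}}

```text
time_s: 11.68
ee_pos: [0.5273, 0.0026, 0.2069]
eef_rot: [-1.569, -0.001, -1.344]
force: [-8.6, -2.1, 14.5]
grip_width: 0.0234
```

Emit:
{"fn": "apply_moves", "kwargs": {
  "deltas": [
    {"dp":[0,0.0061,-0.0047],"roll":0,"grip":1},
    {"dp":[0,0.0063,-0.0044],"roll":0,"grip":1},
    {"dp":[0,0.0066,-0.0041],"roll":0,"grip":1},
    {"dp":[0,0.0067,-0.0037],"roll":0,"grip":1},
    {"dp":[0,0,0],"roll":0,"grip":1},
    {"dp":[0,0,0],"roll":0,"grip":1},
    {"dp":[0,0,0],"roll":0,"grip":1}
  ]
}}

```text
time_s: 12.55
ee_pos: [0.5104, -0.0013, 0.1805]
eef_rot: [-1.571, -0.001, -1.344]
force: [-11.8, -2.0, 11.7]
grip_width: 0.0235
```

```bash
python3 - <<'E'
from h import *
o=ctrl.get_obs();im=imaging.camera("wrist");s=imaging.camera("side");cv2.imwrite("pics/s6.png",s);cv2.imwrite("pics/w6.png",im)
p=o["ee_pos"]
d=np.array([.6324,.0272])-p[:2];t=np.array([.9744,.225])
x=d@t;z=p[2]+.008-.125;print(o["time_s"],p,o["force"],"theta",np.arctan2(x,z),"r",np.hypot(x,z),o["grip_width"])
a=cv2.resize(im,(480,360));b=cv2.resize(s[130:220,225:305],(320,360),interpolation=cv2.INTER_CUBIC)
cv2.imwrite("pics/c6.png",np.hstack([a,b]))
E
```

```text
12.55 [ 0.5104 -0.0013  0.1805] [-11.8091  -1.9784  11.743 ] theta 1.101857545095456 r 0.14047249870438078 0.023455651463483683
```

View pics/c6.png

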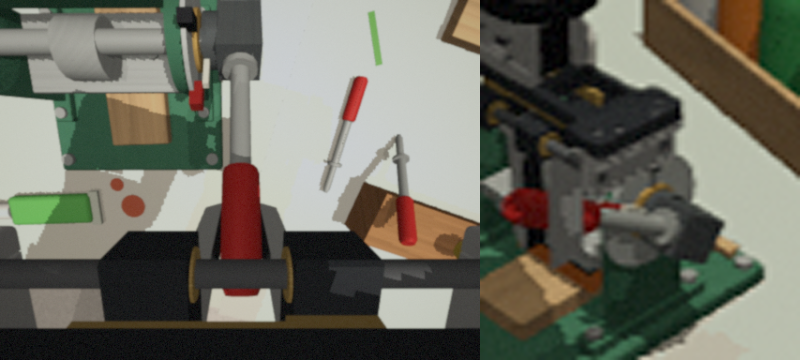

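The bar lies over to the front with its collar on the hub. Geometry gives 1.10 rad at r = 140 mm. The force breaks down to about 5 N tangential (the spring) and about 16 N seating the collar. One zoom to check the pointer and mark.

```bash
python3 - <<'E'
import cv2,numpy as np
w=cv2.imread("pics/w6.png");s=cv2.imread("pics/s6.png")
a=cv2.resize(w[0:130,170:300],(400,400),interpolation=cv2.INTER_CUBIC);b=cv2.resize(s[160:205,245:290],(390,400),interpolation=cv2.INTER_CUBIC)
cv2.imwrite("pics/c7.png",np.hstack([a,b]))
E
```

```text
(no output)
```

View pics/c7.png

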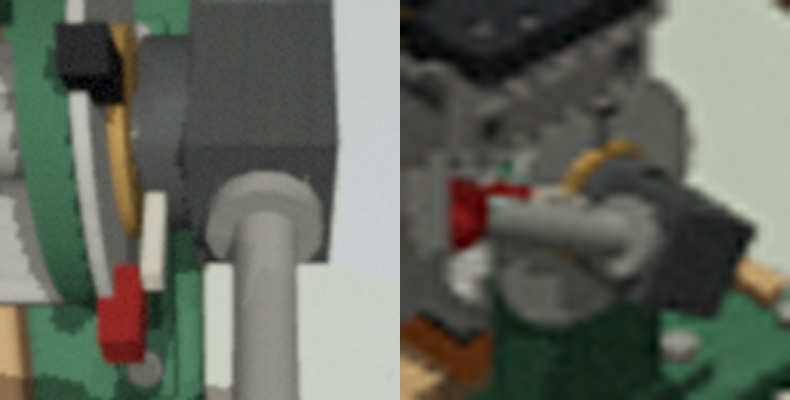

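The white pointer, side crop (550,193), runs straight onto the red mark (505,193), and the collar is flush on the hub. Handing in.

```bash
python3 - <<'E'
from h import *
o=ctrl.get_obs();print(o["time_s"],o["ee_pos"],o["force"],o["grip_width"],abs(o["joint_vel"]).max())
print(ctrl.hand_in())
E
```

```text
12.65 [ 0.5104 -0.0013  0.1805] [-10.7085  -2.0369  11.8041] 0.02355360180157517 0.0021632110650224886
the job is handed in; nothing more can be done
None
```

I took the large red-handled bar from the tool block, pushed it through the hub until the collar sat on it, and pulled the lever over to the front. I handed in at 12.65 s, still gripping the bar (20 N set).

- **Lever angle:** the grip position gives 1.10 rad at 140 mm from the hub, and the pointer is on the red mark in the last side picture.
- **Collar:** it looks flush on the hub, with about 16 N pressing it down. The roughly 5 N sideways force at the grip matches the spring.
- **Arm:** it was still at hand-in, with joint speeds under 0.003 rad/s.

Things I could not confirm, or that disagreed:

- **Pad force and glue-up:** I inferred the pad force from the lever position and did not measure it. I also did not measure whether the block or plank had shifted; I saw no sign of it in the pictures.
- **Hub position:** the first overhead estimate was 6–7 mm off from the wrist and side views. I used those two, and the bar went in without extra force.
- **Small bars:** the two smaller red-handled bars stood upright at the start but were lying down by the end. They already looked tipped at 1.6 s, before the grasp. I don't know the cause; the arm felt no contact.

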